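Set the roller calendar to the day's date

ROBOT

A 6-joint arm with a two-finger parallel gripper is mounted at the origin on the work surface. World frame = base frame: x ahead of the robot, y to its left, z up, the work surface at z = 0. Lengths are in m, angles in rad, forces in N, time in s.
With the tool pointing down it reaches from about 0.375 to 0.9 m from the base axis. Payload 3.1 kg.
Tool frame: the origin (TCP) lies at the centre of the arm's flange, where the gripper is bolted on; the fingertips stand 173 mm ahead of it and the grasp point (between the pads) lies 155 mm ahead of it (grip_depth is the z of the grasp point in the tool frame, in m); z points along the fingers, y is the line along which they close (so a half turn about z gives the same grasp; the last joint's range is limited). The gripper opens to 85 mm and grips with 20 to 120 N. Pads are 22 mm wide; open, the fingers measure 114 mm over their backs; the gripper's body (76 mm by 85 mm) begins 54 mm behind the grasp point. The pads swing forward as they close: fully open they stand 13 mm farther back than shut.
Start: joints at [-1.526, 0.527, 1.433, -0, 1.181, -0.178], TCP at [0.138, -0.61, 0.405] pointing down, gripper open.
Joint ranges: [-3.08, 3.08], [-0.75, 2.2], [0.22, 2.44], [-1.43, 4.57], [0, 2.65], [-2.85, 2.85]. Speed limits (rad/s): [2.79, 2.79, 3.14, 3.14, 3.14, 3.14].

INTERFACE

Orientations are given as [roll, pitch, yaw] about the fixed x, y, z axes, in that order (R = Rz(yaw) Ry(pitch) Rx(roll)).
In Python, from cell import state, camera, camera_info, close_job, grip_depth gives the robot as it stands.
- The arm moves only by the shell command python3 -m creep 'ROWS' [FORCE]. ROWS is a JSON list of rows, 1 to 10 of them, each written [[dx, dy, dz], [rx, ry, rz], opening]: dx, dy, dz in shares of the most that a row can go, 1 being 62.5 mm, then a rotation vector rx, ry, rz in a scale on which 1.0 is pi/2 rad, then the finger opening in m; each row shifts and turns the commanded pose from where the row before left it, along the tool's axes as they then stand; what a row does not reach is not made up. A row lasts 1/8 s, in which the tool goes at most 0.0625 m and 0.188 rad, less where a joint would pass 70% of its speed; a pose out of reach is approached as far as the arm can. The fingers move at their own pace and stop on an object; FORCE is the grip in N (left out, the last holds). Time passes only in rows, so rows that do not move let the fingers close. It prints the time, the measured TCP pose, the force, the opening and the grip force at its end. A shift or turn number past 1, either way, is cut back to 1. Input that does not fit is refused with a message, and nothing moves.
- state(): the state, without advancing time (a new reading comes with each control period).
- camera(name): name is "scene" or "top"; returns (picture, depth): 480x640x3 uint8, red, green, blue; 480x640 float32, m along the optical axis (not along the pixel's ray), 0 where there is no reading.
- camera_info(name): a dict with "fovy" (degrees; the focal length in pixels is half the picture's height over the tangent of half this angle, whatever the lens; pixels are square), "cx", "cy" (the principal point, pixels), "dist" ([k1, k2, p1, p2, k3] as OpenCV has them; the pictures are not rectified), "pose" (4x4, takes a point from camera to world coordinates). Camera axes: x right, y down, z forward; pixel columns grow to the right and rows downward; lengths in m; the calibration is good to about 2 mm. A picture is of the moment at which its call begins. camera_info takes no time and is no camera call.
- close_job(): hands the job in; it is judged then, once.
The state is a dict: "t": time; "joint_pos": joint angles; "joint_vel": joint speeds; "joint_torque": joint torques, N m; "tcp_pos": TCP position; "tcp_rot": TCP orientation; "force": force on the tool from outside, world axes, zero at the start; "moment": the same for the moment, N m; "width": finger opening in m; "gripper_force": force on a finger pad.
Only numpy, scipy, OpenCV 4.12 (cv2) and the standard library are available. Lean on these libraries where they do the work, as an engineer would, in place of code of your own. Each camera call takes 0.05 s, during which the arm holds its last target. There are 200 camera calls.

TASK

The wooden roller calendar on the table still shows an old date. Turn its three rollers by light finger pressure until they read 12 - 2 - 6 (26 December), each clicked squarely into place, and slide the red weekday marker to Saturday, the sixth tile from the left. Be gentle: do not lean on the calendar, shove it out of its place or disturb the other things on the table.

Things in the scene. Friction and masses are not known exactly. Their poses are not given: they have to be found in the camera images.
- calendar: Dark wooden desk calendar, 1.4 kg, loose on the table (friction 0.6). Origin on the table under the middle roller; x points from front (reader, robot) to back, y to the reader's left, z up. Case x -48 to 48 mm, y -88 to 88, deck 56 high, open over three rollers but for two 10 mm bridges at y = 18 and -18 at deck height. Ledge in front: x -88 to -48, 30 high, as wide as the case.
- month_top (a point): Topmost point (74 mm up, 18 above the deck) of the left roller, the month, at y = 36 on the calendar; fixed to the case. All three rollers: plain smooth light-wood cylinders of 30 mm radius, 22 mm wide, 36 mm apart, on one level axle along y, 44 mm up. What counts is the number facing straight up (numeral's top towards +x), in line with the brass index lines on the deck.
- tens_top (a point): Topmost point of the middle roller, the day's tens, at y = 0, same height; fixed to the case. No roller has a knob: a fingertip pressed down on its top with about 6 to 12 N and drawn 16 to 19 mm along x over the top rolls it on by one number, by friction (coefficient about 0.6); pressed too lightly it slips. Much above 20 N strains the axle.
- units_top (a point): Topmost point of the right roller, the day's units, at y = -36, same height; fixed to the case. Every roller clicks: a sprung ball holds it at each number, with a hump half way to the next; turning takes 2 to 4 N along the rim. Past the hump it is drawn on to the next number, but near a hump its friction can leave it hanging between two (also at the start). All turn endlessly both ways.
- month (a joint): Angle of the month roller, rad, about the calendar's +y: it grows when the top of the roller is drawn to the calendar's +x (away from the reader). Red numerals 1 to 12, 30 degrees (0.5236) apart: month m faces up at m x 0.5236, so 12 at 0 and at any whole turn.
- tens (a joint): Angle of the day tens roller, rad, same sense. Black numerals 0 1 2 3 three times round, 30 degrees apart: numeral t faces up at t x 0.5236, and again every 120 degrees (2.0944).
- units (a joint): Angle of the day units roller, rad, same sense. Black numerals 0 to 9, 36 degrees (0.6283) apart: numeral u faces up at u x 0.6283 and at any whole turn more or less.
- marker (a joint): Travel of the red weekday marker along the ledge, m, 0 at Monday (leftmost tile, y = 60 mm on the calendar), growing to the right (calendar's -y); seven 17 mm tiles 20 mm apart, Monday to Friday white, Saturday and Sunday red: Tuesday 0.020, Saturday 0.100, Sunday 0.120 (end stop). It slides with about 2 N of friction and stays where it is left.
- marker_knob (a point): Middle of the top of the red marker's knob, 51 mm above the table: an upright block 12 x 12 mm, 20 mm tall, standing on the front of a red square frame that rings one tile; its centre is at x = -79 mm on the calendar, 31 mm in front of the case.
- rack: Wooden slotted rack with three chopstick pairs laid in it along its x, 240 x 110 x 38 mm over all, standing loose. Origin under its centre. To be left alone.
- mold: Green plastic round dumpling mold with two tabs along its x, 146 mm long, 92 mm across, 25 mm high. Origin under its centre. To be left alone.
- strainer: Small stainless strainer, bowl 87 mm across and 37 mm high, with a wire handle to +x reaching 150 mm from its centre. Origin under the bowl. To be left alone.
- teacup: Porcelain teacup, 74 mm across, 62 mm high. Origin under its centre. To be left alone.
- rolling_pin: Stout wooden rolling pin lying along its y, 48 mm thick, 320 mm long. Origin under its centre. To be left alone.
- saucer: Blue porcelain saucer, 90 mm across, 14 mm high. Origin under its centre. To be left alone.
Mind the look-alikes: they are no part of the job. What is meant by the calendar is not orange, and is the larger of those in its own colour.

How it is judged:
By the outcome, as a careful person would: the job done as asked, in the order asked, and still so for the second after the job is handed in, with the robot touching nothing.
It also fails if it takes over 64 s, if anything falls off the work surface, if the arm or the gripper's body presses on something with over 40 N, if the wrist force passes 120 N, or if a joint passes its speed limit or range.

## Working session

There is one attempt and no reset: what is moved stays moved. The work goes in short steps, Python scripts to look and compute and a shell command to move; the robot and the scene stay as the last step left them, time stands still between calls to the robot, and variables do not carry over. Pictures are saved under pics/ and viewed, at most 10 in all, crops included, and the job is handed in when it is done.

```bash
mkdir -p pics; ls; python3 - <<'E'
from cell import *
import cv2,numpy as np
for n in("scene","top"):
    p,d=camera(n); cv2.imwrite(f"pics/{n}0.png",p[:,:,::-1]); np.save(f"{n}_d.npy",d)
    print(n,camera_info(n))
print(grip_depth,state())
E
```

```text
pics
scene {'fovy': 52.047910139279395, 'cx': 331.33157453734157, 'cy': 240.44627630418324, 'dist': array([-0.05619086,  0.        ,  0.        ,  0.        ,  0.        ]), 'pose': array([[-0.49562531,  0.53238326, -0.68623874,  1.31748319],
       [ 0.86832842,  0.28643688, -0.40491934,  0.49337921],
       [-0.0190082 , -0.79656888, -0.60424888,  0.74561736],
       [ 0.        ,  0.        ,  0.        ,  1.        ]])}
top {'fovy': 49.973039848418594, 'cx': 318.79340514152307, 'cy': 233.35606238378426, 'dist': array([-0.09054688,  0.        ,  0.        ,  0.        ,  0.        ]), 'pose': array([[ 0.0214345 , -0.98907743,  0.14583001,  0.37655797],
       [-0.99967328, -0.02323475, -0.01065259,  0.04081185],
       [ 0.01392456, -0.14555403, -0.98925231,  1.37827188],
       [ 0.        ,  0.        ,  0.        ,  1.        ]])}
0.1547 {'t': 0.1, 'joint_pos': array([-1.52650123e+00,  5.28405816e-01,  1.43377467e+00,  1.47088516e-05,
        1.18138995e+00, -1.78505793e-01]), 'joint_vel': array([-0.000304  , -0.00078798, -0.00532665,  0.00113403, -0.00159087,
        0.00038906]), 'joint_torque': array([-2.37401773e-04, -4.43306565e+01, -1.78586555e+01, -1.33188169e-04,
        3.88093817e-03, -4.65079836e-06]), 'tcp_pos': array([ 0.13811455, -0.60923725,  0.40381093]), 'tcp_rot': array([-3.13964872e+00, -3.64553010e-04,  2.22794933e-01]), 'force': array([-0.36259628,  0.09272925,  0.07742349]), 'moment': array([0.04582919, 0.00347794, 0.01051187]), 'gripper_force': 0.0, 'width': 0.08524116361460851}
```

View pics/top0.png

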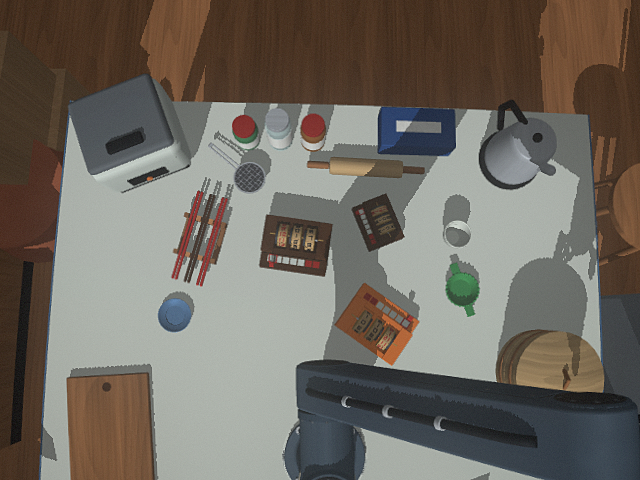

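View pics/scene0.png

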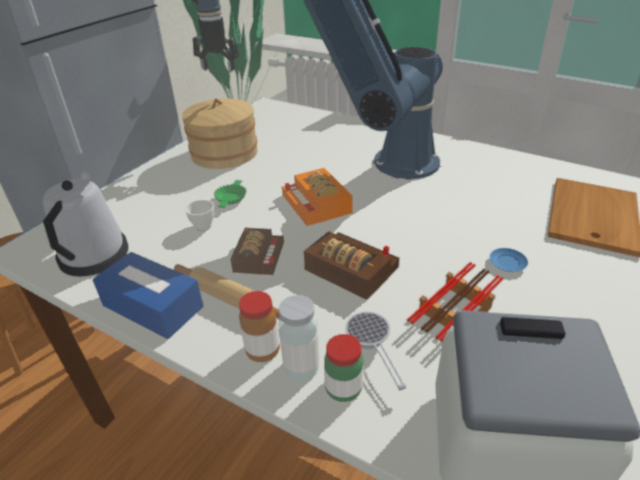

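The candidates in the top picture are the larger dark calendar at (297,243), a small dark one at (378,221) and an orange one at (377,322). I choose (297,243) and check it in a close crop.

```bash
python3 - <<'E'
import cv2
p=cv2.imread("pics/top0.png")[205:285,250:345]
cv2.imwrite("pics/c1.png",cv2.resize(p,None,fx=7,fy=7,interpolation=cv2.INTER_CUBIC))
E
```

```text
(no output)
```

View pics/c1.png

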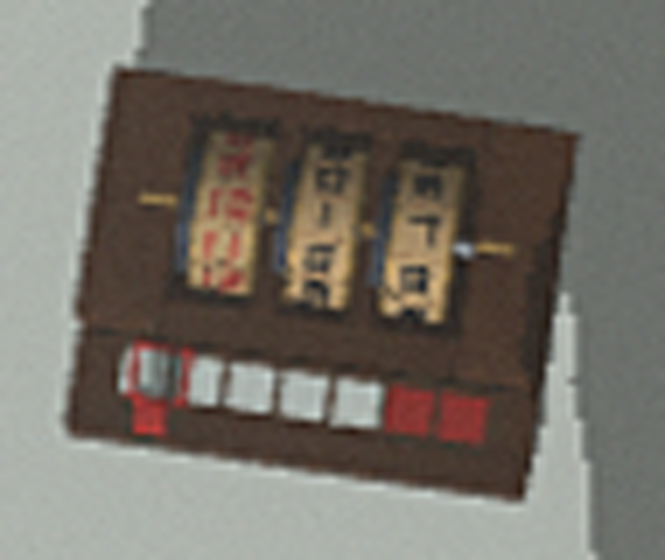

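The crop shows the larger dark calendar, with the red frame near Monday and its knob at crop (150,418). Next I fit the pose and unroll the rollers.

```bash
cat > h.py <<'E'
import numpy as np,cv2
from cell import *
from scipy.optimize import least_squares
from scipy.spatial.transform import Rotation as R
def proj(P,ci):
    T=np.linalg.inv(ci["pose"]); f=240/np.tan(np.radians(ci["fovy"])/2)
    K=np.array([[f,0,ci["cx"]],[0,f,ci["cy"]],[0,0,1]])
    return cv2.projectPoints(np.asarray(P,float).reshape(-1,3),cv2.Rodrigues(T[:3,:3])[0],T[:3,3],K,ci["dist"])[0].reshape(-1,2)
def w(P,c):
    P=np.asarray(P,float); s,k=np.sin(c[2]),np.cos(c[2])
    return np.stack([c[0]+k*P[...,0]-s*P[...,1],c[1]+s*P[...,0]+k*P[...,1],P[...,2]],-1)
def unroll(name,c,img):
    ci=camera_info(name); out=[]
    for y in(.036,0,-.036):
        a=np.radians(np.linspace(75,-75,400)); v=y+np.linspace(.011,-.011,120)
        A,V=np.meshgrid(a,v,indexing="ij")
        P=np.stack([.03*np.sin(A),V,.044+.03*np.cos(A)],-1)
        m=proj(w(P,c),ci).astype(np.float32).reshape(400,120,2)
        o=cv2.remap(img,m,None,cv2.INTER_CUBIC)
        for d in(-36,-30,0,30,36):
            r=int(200-d*400/150); o[r,:12]=(0,255,0) if d==0 else (255,0,0)
        out+=[o,np.zeros((400,20,3),np.uint8)]
    return np.hstack(out)
E
python3 - <<'E'
from h import *
L=np.array([[.048,.088,.056],[.048,-.088,.056],[-.088,.088,.03],[-.088,-.088,.03]])
px=np.array([[115,68],[578,132],[68,435],[523,498]])
px=(px+.5)/7-.5+[250,205]; ci=camera_info("top")
r=least_squares(lambda c:(proj(w(L,c),ci)-px).ravel(),[.6,.08,0])
c=r.x; print(c,r.fun.round(2)); np.save("c.npy",c)
# depth plane check of deck/case
for q in([.0,.036,.074],[0,0,.074],[0,-.036,.074],[-.079,.052,.051]): print(w(q,c).round(4),proj(w(q,c),ci))
k=((np.array([150,418])+.5)/7-.5+[250,205])
s=least_squares(lambda m:(proj(w([-.079,.06-m[0],.051],c),ci)-k).ravel(),[0.]); print("marker",s.x,s.fun)
s_=state();print(s_["tcp_pos"])
im=[unroll("top",c,cv2.imread("pics/top0.png")),unroll("scene",c,cv2.imread("pics/scene0.png"))[:,:370]]
cv2.imwrite("pics/u1.png",np.hstack(im)[:,:800])
E
```

```text
[ 0.56084318  0.08458413 -0.11647574] [-0.4  -0.09  0.3   0.06 -0.7  -0.16  0.8   0.18]
[0.565  0.1203 0.074 ] [[282.1965151  233.97520209]]
[0.5608 0.0846 0.074 ] [[296.12336493 235.91860595]]
[0.5567 0.0488 0.074 ] [[310.06405704 237.86316572]]
[0.4884 0.1454 0.051 ] [[272.06278531 264.38742917]]
marker [0.00524129] [ 0.00664286 -0.04713025]
[ 0.13811455 -0.60923725  0.40381093]
```

View pics/u1.png

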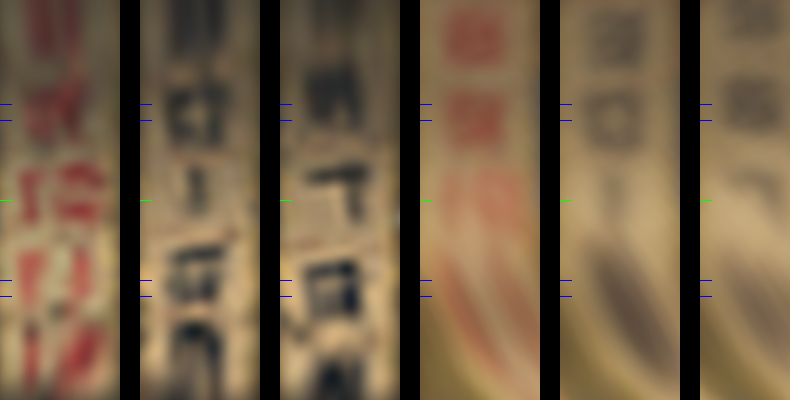

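The rollers read 10, 1 and 7, all close to seated. The month needs +2 steps (top towards +x), the tens +1 and the units -1. The marker is at about 5 mm. Now I work out the travel.

```bash
cat >> h.py <<'E'
def go(cx,cy,ztip,yaw=None,tip=.173):
    "tool-axes shift (after turning to current yaw) to bring the tip to calendar x,y and height ztip"
    c=np.load("c.npy"); s=state(); Rm=R.from_euler("xyz",s["tcp_rot"]).as_matrix()
    t=w([cx,cy,ztip],c)-(s["tcp_pos"]+tip*np.array([0,0,-1.]))
    print("t",s["t"],"tool shift",(Rm.T@t).round(4),"yaw err",round(c[2]+np.pi/2-s["tcp_rot"][2],4),"F",s["force"].round(2),"rot",s["tcp_rot"].round(4))
E
python3 - <<'E'
from h import *
c=np.load("c.npy"); c[0]+=.0012; np.save("c.npy",c)
go(-.008,.036,.232)
d=np.load("scene_d.npy");ci=camera_info("scene");f=240/np.tan(np.radians(ci["fovy"])/2)
for u,v in((218,102),(201,108),(225,130),(70,190)):
    z=d[v,u];print(ci["pose"]@[(u-ci["cx"])/f*z,(v-ci["cy"])/f*z,z,1])
E
```

```text
t 0.1 tool shift [ 5.712e-01 -6.196e-01  2.000e-04] yaw err 1.2315 F [-0.36  0.09  0.08] rot [-3.1396e+00 -4.0000e-04  2.2280e-01]
[ 0.21782782 -0.55125828  0.17362024  1.        ]
[ 0.25488153 -0.59061039  0.1603865   1.        ]
[ 0.29273301 -0.4704524   0.1278798   1.        ]
[ 0.79944049 -0.47890119  0.18957578  1.        ]
```

The manual's scale: shifts go in shares of 62.5 mm and turns go in shares of pi/2 rad. Converting my numbers, -0.0434 m is -0.6944, -0.04 m is -0.64.

```bash
python3 -m creep '[[[0, 0, -0.64], [0, 0, 0], 0], [[0.64, -0.6944, 0], [0, 0, 0], 0], [[0.64, -0.6944, 0], [0, 0, 0], 0], [[0.64, -0.6944, 0], [0, 0, 0], 0], [[0.64, -0.6944, 0], [0, 0, 0], 0], [[0.64, -0.6944, 0], [0, 0, 0], 0], [[0.64, -0.6944, 0], [0, 0, 0], 0], [[0.64, -0.6944, 0], [0, 0, 0], 0], [[0.64, -0.6944, 0], [0, 0, 0], 0], [[0.64, -0.6944, 0], [0, 0, 0], 0]]' 40 | tail -5
python3 -m creep '[[[0.64, -0.6944, 0], [0, 0, 0], 0], [[0.64, -0.6944, 0], [0, 0, 0], 0], [[0.64, -0.6944, 0], [0, 0, 0], 0], [[0.64, -0.6944, 0], [0, 0, 0], 0], [[0, 0, 0], [0, 0, -0.112], 0], [[0, 0, 0], [0, 0, -0.112], 0], [[0, 0, 0], [0, 0, -0.112], 0], [[0, 0, 0], [0, 0, -0.112], 0], [[0, 0, 0], [0, 0, -0.112], 0], [[0, 0, 0], [0, 0, -0.112], 0]]' | tail -5
python3 -m creep '[[[0, 0, 0], [0, 0, -0.1117], 0], [[0, 0, 0], [0, 0, 0], 0], [[0, 0, 0], [0, 0, 0], 0]]'
python3 -c "
from h import *
go(-.008,.036,.079)"
```

```text
tcp_pos: [0.4035, -0.1473, 0.4447]
tcp_rot: [3.141, -0.0, 0.222]
force: [0.4, -0.6, 0.2]
width: 0.0
gripper_force: 0.0
tcp_pos: [0.5204, 0.0557, 0.4443]
tcp_rot: [-3.14, 0.0, 1.285]
force: [-0.1, -1.0, 0.4]
width: 0.0003
gripper_force: 0.0
t: 2.98
tcp_pos: [0.5205, 0.0556, 0.4445]
tcp_rot: [-3.141, -0.0, 1.452]
force: [-0.5, 0.6, 0.5]
width: -0.0003
gripper_force: 0.0
t 2.975 tool shift [0.0697 0.0298 0.1925] yaw err 0.0025 F [-0.47  0.56  0.5 ] rot [-3.1411 -0.      1.4518]
```

Converted, 0.05 m is 0.8, 0.035 m is 0.56.

```bash
python3 -m creep '[[[0.56, 0.24, 0], [0, 0, 0], 0], [[0.5552, 0.2368, 0], [0, 0, 0], 0], [[0, 0, 0.8], [0, 0, 0], 0], [[0, 0, 0.8], [0, 0, 0], 0], [[0, 0, 0.8], [0, 0, 0], 0], [[0, 0, 0.48], [0, 0, 0], 0], [[0, 0, 0], [0, 0, 0], 0], [[0, 0, 0], [0, 0, 0], 0]]'|tail -3
python3 - <<'E'
from h import *
go(-.008,.036,.074)
p,d=camera("scene"); q=proj(w([0,0,.06],np.load("c.npy")),camera_info("scene"))[0].astype(int); print(q)
cv2.imwrite("pics/s1.png",cv2.resize(p[q[1]-85:q[1]+45,q[0]-85:q[0]+85,::-1],None,fx=4.5,fy=4.5,interpolation=cv2.INTER_CUBIC))
E
```

```text
force: [0.2, 0.4, 0.5]
width: -0.0002
gripper_force: 0.0
t 3.975 tool shift [-0.0002 -0.0007  0.0187] yaw err 0.0007 F [0.18 0.43 0.49] rot [ 3.1396e+00 -3.0000e-04  1.4536e+00]
[345 252]
```

View pics/s1.png

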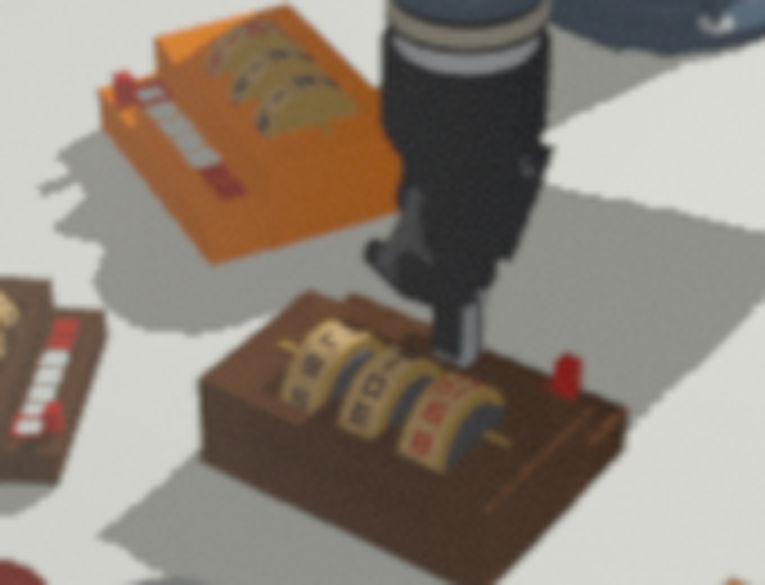

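The picture shows the closed fingertips at (455,350), just above the month roller, and the knob at (567,375). Now I descend to contact.

Converted, 0.008 m is 0.128, 0.007 m is 0.112.

```bash
python3 -m creep '[[[0, 0, 0.128], [0, 0, 0], 0], [[0, 0, 0.112], [0, 0, 0], 0], [[0, 0, 0], [0, 0, 0], 0], [[0, 0, 0.016], [0, 0, 0], 0], [[0, 0, 0.016], [0, 0, 0], 0], [[0, 0, 0], [0, 0, 0], 0]]'|grep -E "t:|pos|force"
python3 -m creep '[[[0, 0, 0.016], [0, 0, 0], 0], [[0, 0, 0], [0, 0, 0], 0]]'|grep -E "t:|pos|force"
python3 -m creep '[[[0, 0, 0.016], [0, 0, 0], 0], [[0, 0, 0], [0, 0, 0], 0]]'|grep -E "t:|pos|force"
```

```text
t: 4.78
tcp_pos: [0.5583, 0.1214, 0.2477]
tcp_rot: [3.142, -0.0, 1.454]
force: [0.5, 0.1, -1.2]
gripper_force: 0.0
t: 5.03
tcp_pos: [0.5585, 0.1214, 0.2474]
tcp_rot: [3.141, -0.0, 1.454]
force: [-0.4, -0.6, 4.6]
gripper_force: 2.2
t: 5.28
tcp_pos: [0.5586, 0.1214, 0.2472]
tcp_rot: [3.14, -0.0, 1.454]
force: [-2.2, -0.2, 10.1]
gripper_force: 5.1
```

Converted, 0.003 m is 0.048.

```bash
python3 -m creep '[[[0, 0.048, 0], [0, 0, 0], 0], [[0, 0.048, 0], [0, 0, 0], 0], [[0, 0.048, 0], [0, 0, 0], 0]]'|grep -E "t:|pos|force"
python3 -m creep '[[[0, 0.048, 0], [0, 0, 0], 0], [[0, 0.048, 0], [0, 0, 0], 0], [[0, 0.032, 0], [0, 0, 0], 0], [[0, 0, 0], [0, 0, 0], 0]]'|grep -E "t:|pos|force"
```

```text
t: 5.65
tcp_pos: [0.5672, 0.1204, 0.2473]
tcp_rot: [3.141, 0.0, 1.455]
force: [-1.4, 0.0, 10.2]
gripper_force: 5.3
t: 6.15
tcp_pos: [0.5754, 0.1194, 0.2469]
tcp_rot: [3.14, 0.0, 1.454]
force: [-0.6, -0.2, 6.9]
gripper_force: 3.8
```

Converted, -0.0165 m is -0.264, -0.012 m is -0.192.

```bash
python3 -m creep '[[[0, 0, -0.192], [0, 0, 0], 0], [[0, -0.264, 0], [0, 0, 0], 0], [[0, 0, 0], [0, 0, 0], 0], [[0, 0, 0.144], [0, 0, 0], 0], [[0, 0, 0.04], [0, 0, 0], 0], [[0, 0, 0], [0, 0, 0], 0]]'|grep -E "t:|pos|force"
python3 - <<'E'
from h import *
go(-.008,.036,.074)
p,d=camera("scene"); np.save("p1.npy",p)
E
```

```text
t: 6.9
tcp_pos: [0.5599, 0.1212, 0.2473]
tcp_rot: [3.139, -0.0, 1.454]
force: [-0.7, 0.4, 10.4]
gripper_force: 5.0
t 6.9 tool shift [-0.0001 -0.0016  0.0003] yaw err 0.0001 F [-0.71  0.36 10.38] rot [ 3.1390e+00 -2.0000e-04  1.4542e+00]
```

Converted, 0.003 m is 0.048, 0.002 m is 0.032.

```bash
python3 -m creep '[[[0, 0.048, 0], [0, 0, 0], 0], [[0, 0.048, 0], [0, 0, 0], 0], [[0, 0.048, 0], [0, 0, 0], 0], [[0, 0.048, 0], [0, 0, 0], 0], [[0, 0.048, 0], [0, 0, 0], 0], [[0, 0.032, 0], [0, 0, 0], 0], [[0, 0, 0], [0, 0, 0], 0]]'|grep -E "t:|pos|force"
python3 -m creep '[[[0, 0, -0.192], [0, 0, 0], 0], [[-0.576, -0.264, 0], [0, 0, 0], 0], [[0, 0, 0], [0, 0, 0], 0]]'|grep -E "t:|pos|force"
python3 - <<'E'
from h import *
go(-.008,.0,.074)
p,d=camera("scene"); c=np.load("c.npy")
a=[unroll("scene",c,x[:,:,::-1].copy())[:,:410] for x in (np.load("p1.npy"),p)]
cv2.imwrite("pics/u2.png",cv2.resize(np.hstack(a)[:320],(800,312)))
E
```

```text
t: 7.82
tcp_pos: [0.5764, 0.1192, 0.2467]
tcp_rot: [3.141, -0.0, 1.454]
force: [-1.9, 0.2, 8.3]
gripper_force: 3.3
t: 8.2
tcp_pos: [0.5542, 0.0842, 0.2582]
tcp_rot: [-3.139, 0.0, 1.452]
force: [-0.1, -0.4, -0.5]
gripper_force: 0.0
t 8.2 tool shift [ 0.0013 -0.0003  0.0112] yaw err 0.0023 F [-0.09 -0.43 -0.46] rot [-3.1395e+00  4.0000e-04  1.4520e+00]
```

View pics/u2.png

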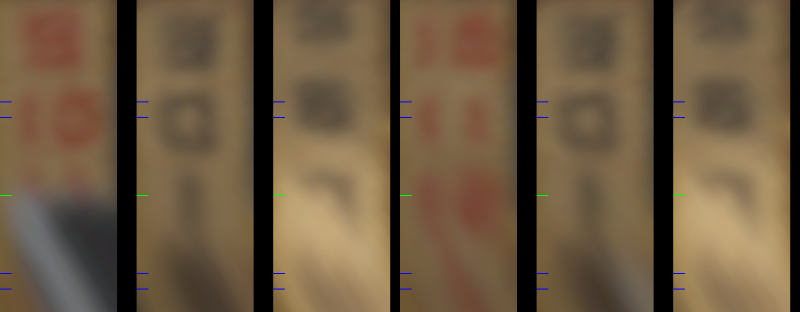

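The month now shows 12, centred. Tens next.

```bash
python3 -m creep '[[[0.0128, 0, 0.144], [0, 0, 0], 0], [[0, 0, 0.048], [0, 0, 0], 0], [[0, 0, 0], [0, 0, 0], 0]]'|grep -E "t:|pos|force"
```

```text
t: 8.62
tcp_pos: [0.5562, 0.0868, 0.2473]
tcp_rot: [3.139, 0.0, 1.455]
force: [-1.0, -1.3, 9.9]
gripper_force: 4.9
```

```bash
python3 -c "
from h import *
go(-.008,0,.074)"
```

```text
t 8.625 tool shift [-0.0016 -0.0019  0.0003] yaw err -0.0012 F [-1.03 -1.28  9.87] rot [3.1389e+00 1.0000e-04 1.4555e+00]
```

Converted, 0.003 m is 0.048, 0.0015 m is 0.024.

```bash
python3 -m creep '[[[0, 0.048, 0], [0, 0, 0], 0], [[0, 0.048, 0], [0, 0, 0], 0], [[0, 0.048, 0], [0, 0, 0], 0], [[0, 0.048, 0], [0, 0, 0], 0], [[0, 0.048, 0], [0, 0, 0], 0], [[0, 0.024, 0], [0, 0, 0], 0], [[0, 0, 0], [0, 0, 0], 0]]'|grep -E "t:|pos|force"
python3 -m creep '[[[0, 0, -0.192], [0, 0, 0], 0], [[-0.608, 0, 0], [0, 0, 0], 0], [[0, 0, 0], [0, 0, 0], 0]]'|grep -E "t:|pos|force"
python3 -c "
from h import *
go(.009,-.036,.074)"
```

```text
t: 9.5
tcp_pos: [0.5722, 0.0849, 0.2467]
tcp_rot: [3.14, 0.0, 1.455]
force: [-0.6, -0.8, 7.0]
gripper_force: 3.4
t: 9.88
tcp_pos: [0.5673, 0.0454, 0.2584]
tcp_rot: [3.142, 0.0, 1.452]
force: [0.3, 0.6, 0.1]
gripper_force: 0.0
t 9.875 tool shift [ 0.0023 -0.0008  0.0114] yaw err 0.0021 F [0.29 0.62 0.08] rot [3.1416e+00 2.0000e-04 1.4522e+00]
```

Converted, 0.009 m is 0.144, 0.003 m is 0.048.

```bash
python3 -m creep '[[[0, 0, 0.144], [0, 0, 0], 0], [[0, 0, 0.048], [0, 0, 0], 0], [[0, 0, 0], [0, 0, 0], 0]]'|grep -E "t:|pos|force"
python3 -c "
from h import *
go(.009,-.036,.074)"
```

```text
t: 10.25
tcp_pos: [0.5675, 0.0473, 0.2467]
tcp_rot: [3.141, 0.0, 1.456]
force: [-1.6, -1.6, 7.4]
gripper_force: 3.2
t 10.25 tool shift [ 0.0004 -0.0008 -0.0003] yaw err -0.0014 F [-1.62 -1.62  7.43] rot [3.1407e+00 3.0000e-04 1.4557e+00]
```

Converted, -0.003 m is -0.048, -0.001 m is -0.016.

```bash
python3 -m creep '[[[0, -0.048, 0.0032], [0, 0, 0], 0], [[0, -0.048, 0], [0, 0, 0], 0], [[0, -0.048, 0], [0, 0, 0], 0], [[0, -0.048, 0], [0, 0, 0], 0], [[0, -0.048, 0], [0, 0, 0], 0], [[0, -0.048, 0], [0, 0, 0], 0], [[0, -0.016, 0], [0, 0, 0], 0], [[0, 0, 0], [0, 0, 0], 0]]'|grep -E "t:|pos|force"
python3 -m creep '[[[0, 0, -0.48], [0, 0, 0], 0], [[0, -0.48, -0.32], [0, 0, 0], 0], [[0, -0.8, 0], [0, 0, 0], 0], [[0, -0.8, 0], [0, 0, 0], 0], [[0, 0, 0], [0, 0, 0], 0]]'|grep -E "t:|pos|force"
python3 - <<'E'
from h import *
c=np.load("c.npy"); a=[]
for n in("scene","top"):
    p,d=camera(n); p=p[:,:,::-1].copy(); cv2.imwrite(f"pics/{n}3.png",p); a.append(unroll(n,c,p)[:,:400])
cv2.imwrite("pics/u3.png",np.hstack(a))
go(-.079,.08,.09)
E
```

```text
t: 11.25
tcp_pos: [0.5486, 0.0496, 0.2471]
tcp_rot: [3.14, -0.0, 1.455]
force: [0.0, -0.7, 11.6]
gripper_force: 5.6
t: 11.88
tcp_pos: [0.4138, 0.0654, 0.2952]
tcp_rot: [-3.131, -0.0, 1.456]
force: [0.9, -0.2, -0.5]
gripper_force: 0.0
t 11.975 tool shift [0.1165 0.0608 0.0328] yaw err -0.0009 F [ 1.02 -0.9   0.23] rot [-3.1412e+00 -1.0000e-04  1.4552e+00]
```

View pics/u3.png

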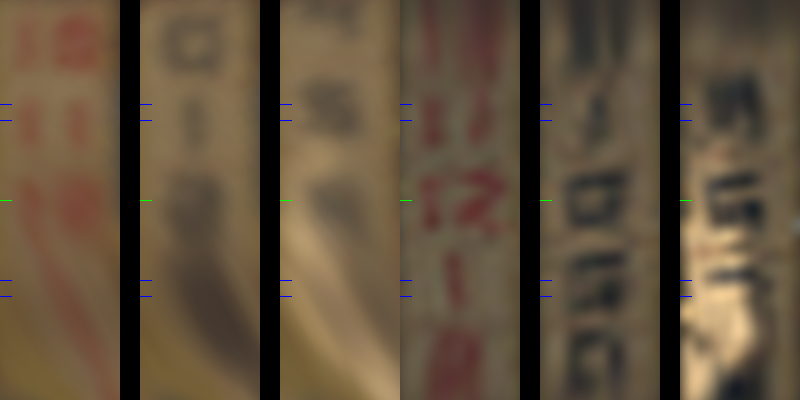

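The rollers read 12, 2 and 6, all centred on the index line. Now the marker.

Converted, 0.0415 m is 0.664, 0.04 m is 0.64.

```bash
python3 -m creep '[[[0.64, 0.32, 0], [0, 0, 0], 0], [[0.64, 0.32, 0], [0, 0, 0], 0], [[0.664, 0.3328, 0], [0, 0, 0], 0], [[0, 0, 0], [0, 0, 0], 0], [[0, 0, 0], [0, 0, 0], 0], [[0, 0, 0.48], [0, 0, 0], 0], [[0, 0, 0.48], [0, 0, 0], 0], [[0, 0, 0.352], [0, 0, 0], 0], [[0, 0, 0], [0, 0, 0], 0]]'|grep -E "t:|pos|force"
python3 - <<'E'
from h import *
c=np.load("c.npy"); go(-.079,.08,.04)
p,d=camera("scene"); q=proj(w([-.079,.06,.05],c),camera_info("scene"))[0].astype(int)
cv2.imwrite("pics/s4.png",cv2.resize(p[q[1]-50:q[1]+40,q[0]-70:q[0]+50,::-1],None,fx=6,fy=6,interpolation=cv2.INTER_CUBIC))
E
```

```text
t: 13.1
tcp_pos: [0.4928, 0.1764, 0.2126]
tcp_rot: [-3.137, 0.001, 1.453]
force: [0.1, -0.7, 0.5]
gripper_force: 0.0
t 13.1 tool shift [-0.0032  0.0005 -0.0004] yaw err 0.0017 F [ 0.1  -0.68  0.51] rot [-3.1368e+00  1.3000e-03  1.4526e+00]
```

View pics/s4.png

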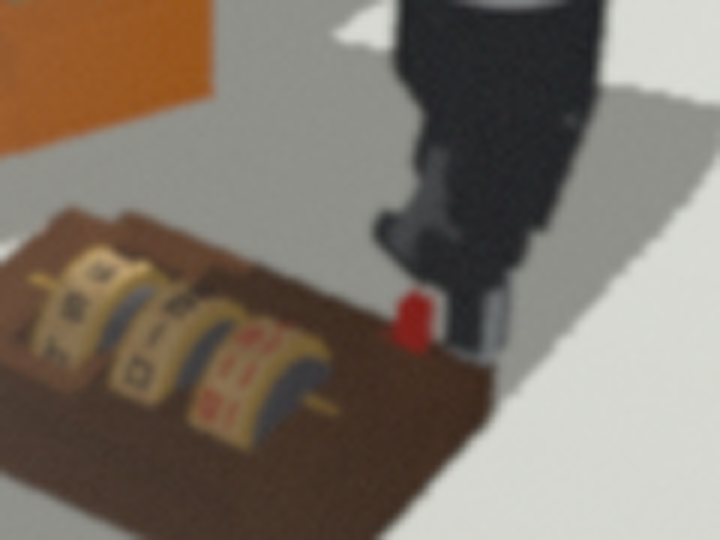

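The fingertips stand left of the knob at (415,322) with a small gap. I push it right.

Converted, -0.01 m is -0.16, -0.008 m is -0.128.

```bash
python3 -m creep '[[[-0.064, 0, 0], [0, 0, 0], 0], [[-0.064, 0, 0], [0, 0, 0], 0], [[-0.064, 0, 0], [0, 0, 0], 0], [[-0.096, 0, 0], [0, 0, 0], 0], [[-0.128, 0, 0], [0, 0, 0], 0], [[-0.16, 0, 0], [0, 0, 0], 0]]'|grep -E "t:|pos|force"
python3 -m creep '[[[-0.16, 0, 0], [0, 0, 0], 0], [[-0.16, 0, 0], [0, 0, 0], 0], [[-0.16, 0, 0], [0, 0, 0], 0], [[-0.16, 0, 0], [0, 0, 0], 0], [[-0.16, 0, 0], [0, 0, 0], 0], [[-0.128, 0, 0], [0, 0, 0], 0], [[-0.064, 0, 0], [0, 0, 0], 0], [[0, 0, 0], [0, 0, 0], 0], [[0, 0, 0], [0, 0, 0], 0]]'|grep -E "t:|pos|force"
python3 - <<'E'
from h import *
c=np.load("c.npy"); go(-.079,-.023,.04)
def red(n,name):
    p,d=camera(n); ci=camera_info(n)
    q=proj(w([-.079,-.035,.045],c),ci)[0].astype(int)
    cv2.imwrite("pics/"+name,cv2.resize(p[q[1]-45:q[1]+45,q[0]-60:q[0]+60,::-1],None,fx=6,fy=6,interpolation=cv2.INTER_CUBIC)); print(q)
red("scene","s5.png")
E
```

```text
t: 13.9
tcp_pos: [0.4896, 0.1414, 0.2142]
tcp_rot: [3.141, -0.0, 1.455]
force: [-0.1, 1.8, 2.2]
gripper_force: 1.0
t: 15.02
tcp_pos: [0.4821, 0.0802, 0.2138]
tcp_rot: [-3.141, 0.0, 1.455]
force: [-0.6, -0.5, 0.8]
gripper_force: 0.0
t 15.025 tool shift [-0.0094 -0.0001  0.0008] yaw err -0.0004 F [-0.59 -0.48  0.75] rot [-3.1407e+00  3.0000e-04  1.4547e+00]
[352 235]
```

Converted, -0.05 m is -0.8, -0.03 m is -0.48.

```bash
python3 -m creep '[[[-0.064, 0, 0], [0, 0, 0], 0], [[-0.048, 0, 0], [0, 0, 0], 0], [[-0.016, 0, 0], [0, 0, 0], 0], [[0, 0, 0], [0, 0, 0], 0], [[0.128, 0, 0], [0, 0, 0], 0], [[0.096, 0, 0], [0, 0, 0], 0], [[0, 0, -0.8], [0, 0, 0], 0], [[0, 0, -0.48], [0, 0, 0], 0], [[0, -0.8, 0], [0, 0, 0], 0], [[0, -0.8, 0], [0, 0, 0], 0]]'|grep -E "t:|pos|force"
python3 -m creep '[[[0, -0.32, 0], [0, 0, 0], 0], [[0, 0, 0], [0, 0, 0], 0]]'|grep -E "t:|pos|force"
python3 - <<'E'
from h import *
p,d=camera("top"); p=p[:,:,::-1].copy(); cv2.imwrite("pics/top5.png",p)
c=np.load("c.npy");ci=camera_info("top")
# ledge rectified: 5 px per mm, x -88..-48, y 80..-80
X,Y=np.meshgrid(np.linspace(-.048,-.095,235),np.linspace(.08,-.08,800),indexing="ij")
o=[]
for z in(.031,.051):
    m=proj(w(np.stack([X,Y,0*X+z],-1),c),ci).astype(np.float32).reshape(235,800,2)
    o.append(cv2.remap(p,m,None,cv2.INTER_CUBIC))
u=unroll("top",c,p)[60:320,:400]
o.append(np.pad(u,((0,0),(0,800-u.shape[1]),(0,0)))[:130])
cv2.imwrite("pics/l5.png",np.vstack(o)[:600])
E
```

```text
t: 16.32
tcp_pos: [0.3829, 0.0982, 0.2946]
tcp_rot: [3.139, -0.0, 1.455]
force: [-1.2, -0.2, -0.1]
gripper_force: 0.0
t: 16.58
tcp_pos: [0.3624, 0.1007, 0.2942]
tcp_rot: [-3.14, 0.0, 1.455]
force: [0.9, -0.0, 0.5]
gripper_force: 0.0
```

View pics/l5.png

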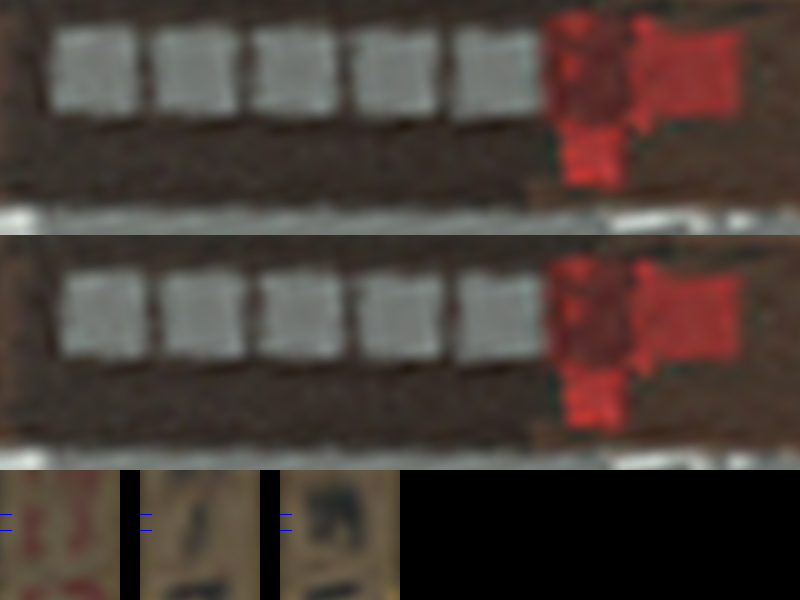

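The ledge view shows the frame round the sixth tile. The knob centre is at pixel 594, and Saturday is at about 595 once the fit's offset is allowed for, so the marker is within about 1 mm. Nothing is in contact, so I hand in.

```bash
python3 -c "
from cell import *
print(close_job())"
```

```text
the job is handed in; nothing more can be done
None
```

The calendar reads 12 - 2 - 6 with each number centred on the index line, the red marker is on Saturday to within about 1 mm, and the job was handed in at about 17 s with the arm clear.

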